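# Park the three-blade portioning comb in its rack

## Robot

A 7-joint arm with a two-finger parallel gripper is mounted at the origin on a cart in front of the work surface, level with it; the furniture and walls round the work are solid. World frame = base frame: x ahead of the robot, y to its left, z up, the work surface at z = 0. Lengths are in m, angles in rad, forces in N, time in s.
With the tool pointing down it reaches from about 0.425 to 1.025 m from the base axis. Payload 3.6 kg.
Tool frame: the origin (TCP) lies midway between the tips of the shut fingers; the grasp point (between the pads) lies 19 mm behind it; x points along the fingers, y is the direction in which the jaws open and shut, and the axes are right-handed (so a half turn about x gives the same grasp; the last joint's range is limited). The gripper opens to 85 mm and grips with 20 to 120 N. Pads are 22 mm wide; open, the fingers measure 114 mm over their backs; the gripper's body (76 mm by 85 mm) begins 54 mm behind the grasp point. The pads swing forward as they close: fully open they stand 13 mm farther back than shut.
Start: joints at [1.21, 0.591, 0.048, 1.609, -0.033, 0.943, -0.034], TCP at [0.192, -0.699, 0.231] pointing down, gripper open.
Joint ranges: [-2.69, 2.69], [-0.47, 2.24], [-1.27, 1.36], [0.19, 2.51], [-1.53, 4.68], [0.08, 2.07], [-3.09, 3.09]. Speed limits (rad/s): [2.57, 2.57, 3.14, 3.14, 3.14, 3.14, 3.14].

## Interface

Orientations are given as a unit quaternion [w, x, y, z].
In Python, from rig import robot gives the robot as it stands.
- The arm moves only by the tool move_arm, never from a script. Its argument "motion" is a list of rows, each a list of 4 numbers: the shift along the world's x, y, z each as a share of 100 mm, from -1 to 1, then the turn about the world's z as a share of 90 degrees, from -1 to 1. In form: [[x, y, z, twist], ...]. A call has 1 to 12 rows; each row is the pose to reach, as a shift and turn from the pose commanded when the call began; what a row does not reach only later rows make up. A row lasts 1/8 s, in which the tool goes at most 62.5 mm and 10.7 degrees, less where a joint would pass 70% of its speed; a pose out of reach is approached as far as the arm can. A call with a number of a shift or a turn outside -1 to 1 is refused whole. A call with a gripper value outside its range is refused whole. "jaw" is the opening in per cent of the stroke, from 0 (shut) to 100 (fully open), set as the call begins (left out, the last holds). The fingers move at their own pace and stop on an object; "newtons" is the grip in N (left out, the last holds). Time passes only in rows, so rows that repeat a pose let the fingers close. It gives the time, the measured TCP pose, the force and the opening at its end, in the units of the state.
- robot.sense(): the state, without advancing time (a new reading comes with each control period).
- robot.grab_frame(name): name is "scene" or "side" or "wrist"; returns the picture (384x512x3 uint8, red, green, blue); there is no depth.
- robot.camera_info(name): a dict with "vfov" (degrees; the focal length in pixels is half the picture's height over the tangent of half this angle, whatever the lens; pixels are square), "cx", "cy" (the principal point, pixels), "pose" (4x4, takes a point from camera to world coordinates); the wrist camera has in their place "T_tool_cam" (4x4, takes a point from camera to tool coordinates, whose origin is the TCP and whose axes are the tool frame's). Camera axes: x right, y down, z forward; pixel columns grow to the right and rows downward; lengths in m; the calibration is good to about 2 mm. A picture is of the moment at which its call begins: read the wrist's pose just before it. camera_info takes no time and is no camera call.
- robot.sign_off(): hands the job in, once; it reports no verdict.
The state is a dict: "time_s": time; "joints": joint angles; "qvel": joint speeds; "joint_torque": joint torques, N m; "tcp_pos": TCP position; "tcp_rot": TCP orientation; "force": force on the tool from outside, world axes, zero at the start; "ft_torque": the same for the moment, N m; "width": finger opening in m.
Only numpy, scipy, OpenCV 4.12 (cv2) and the standard library are available. Lean on these libraries where they do the work, as an engineer would, in place of code of your own. Each camera call takes 0.05 s, during which the arm holds its last target. There are 200 camera calls.

## Task

Put the three-blade cheese portioning comb away in its slotted wooden rack: lower it (do not drop it) so that each blade goes into its own slot and all three rest on the rack's floor, then let go. Leave the similar comb with five blades standing where it is.

Things in the scene. Friction and masses are not known exactly. Their poses are not given: they have to be found in the camera images.
- comb_three: Three-blade comb, loose, standing on its blades: upright blunt steel blades (8 x 50 mm, z = 0 to 50 mm) at x = -40, 0, 40 mm under a 100 x 20 mm steel spine (z = 48 to 60); dark wooden grip 64 mm (x) by 18 mm (y), z = 58 to 100, centred; pinch it across y from above, 80 mm up. Origin: middle of the underside; x along spine, y along blades. Half-turn symmetric. 0.25 kg.
- comb_five: Five-blade comb, same outer size, loose, leave alone: upright blunt steel blades (8 x 50 mm, z = 0 to 50 mm) at x = -40, -20, 0, 20, 40 mm under a 100 x 20 mm steel spine (z = 48 to 60); dark wooden grip 64 mm (x) by 18 mm (y), z = 58 to 100, centred; Origin: middle of the underside; x along spine, y along blades. Half-turn symmetric. 0.25 kg.
- rack: Wooden rack, fixed, 130 (x) by 94 (y) by 42 mm high, open on top. Origin: centre of the underside, z up. Three slots centred at x = -40, 0, 40 mm, each 30 mm (x) by 74 mm (y), floor at z = 8, mouth at z = 42 mm; walls 10 mm. With the comb home its origin lies over the rack's origin at z = 8 mm, x axes parallel (either way round).

How it is judged:
At the end, for the whole second after the job is handed in: Three-blade comb at rest in the rack, blades on the slot floors: origin 3 to 14 mm above the rack's underside, within 15 mm (rack x) and 18 mm (y) of its centre, x axes parallel within 0.37 rad, tilt under 0.1 rad. Five-blade comb upright, within 30 mm of where it stood (z of comb_three in the frame of rack between 0.003 and 0.014 m and x of comb_three in the frame of rack between -0.015 and 0.015 m and y of comb_three in the frame of rack between -0.018 and 0.018 m and angle between the x axis of comb_three and the x axis of rack, either way round below 0.37 rad and angle between each of comb_three, comb_five's own z axis and vertical below 0.1 rad and linear speed of comb_three below 0.02 m/s and distance of comb_five from where it was at the start of the episode below 0.03 m); the robot touches nothing.
It fails at once if the three-blade comb is dropped into the rack: over the rack (within 30 mm of its centre) with its blades entering the slots, it moves faster than 0.4 m/s (horizontal distance between comb_three and rack below 0.03 m and z of comb_three in the frame of rack below 0.05 m and linear speed of comb_three above 0.4 m/s).
It fails at once if the five-blade comb is pushed more than 30 mm from its place or knocked over (distance of comb_five from where it was at the start of the episode above 0.03 m or angle between comb_five's own z axis and vertical above 0.4 rad).
It also fails if it takes over 45 s, if anything falls off the work surface, if the arm or the gripper's body presses on something with over 40 N, if the wrist force passes 120 N, or if a joint passes its speed limit or range.

## Working session

There is one attempt and no reset: what is moved stays moved. The work goes in short steps, Python scripts to look and compute and a tool call to move; the robot and the scene stay as the last step left them, time stands still between calls to the robot, and variables do not carry over. Pictures are saved under pics/ and viewed, about 8 in all and at most 12, crops included, and the job is handed in when it is done.

Besides the shell and the picture viewer there is one more tool, called after ">>>" in YAML: its name, and indented under it one key for each argument. move_arm: Moves the arm, as the interface text tells. Its arguments: {"type":"object","properties":{"motion":{"type":"array"},"jaw":{"type":"number"},"newtons":{"type":"number"}},"required":["motion"]}

```bash
mkdir -p pics; python3 - <<'E'
from rig import robot
import cv2,numpy as np
print(robot.sense())
for n in("scene","side","wrist"):
    f=robot.grab_frame(n); cv2.imwrite(f"pics/{n}0.png",f[...,::-1]); print(n,robot.camera_info(n))
E
```

```text
{'time_s': 0.0, 'joints': array([ 1.20952528,  0.59209124,  0.04829538,  1.60985792, -0.03328503,
        0.94267363, -0.03369937]), 'qvel': array([ 5.70781579e-04, -3.42331957e-04,  9.25289853e-04,  7.37354683e-04,
       -1.12669359e-05, -6.96074642e-04, -1.53434138e-04]), 'joint_torque': array([-1.53713531e-04, -5.48692203e+01,  1.54612429e+00, -1.98121959e+01,
        9.31483519e-03,  8.70151649e-03, -2.26974203e-05]), 'tcp_pos': array([ 0.19160599, -0.69835551,  0.23014759]), 'tcp_rot': array([-0.09364911, -0.70062183, -0.09519331,  0.70092591]), 'force': array([-0.0709377 , -0.05787643,  0.78540074]), 'ft_torque': array([-0.00989078,  0.02166867,  0.01278736]), 'width': 0.08533510718834215}
scene {'vfov': 48.85756127525283, 'cx': 257.55393156422593, 'cy': 194.20575833504492, 'pose': array([[-0.59758262, -0.58185079,  0.55167442,  0.04317357],
       [-0.80177738,  0.42768647, -0.41741743,  0.53375009],
       [ 0.00693098, -0.69176148, -0.7220928 ,  0.65397483],
       [ 0.        ,  0.        ,  0.        ,  1.        ]])}
side {'vfov': 43.68797412929476, 'cx': 256.2749574034762, 'cy': 180.79462178820188, 'pose': array([[ 0.80347368, -0.40742465,  0.43409123,  0.14282089],
       [-0.59502168, -0.57341891,  0.5631518 , -0.31394981],
       [ 0.01947419, -0.71077135, -0.7031535 ,  0.62581631],
       [ 0.        ,  0.        ,  0.        ,  1.        ]])}
wrist {'vfov': 65.50043347639873, 'cx': 256.3498769017859, 'cy': 185.38110937428314, 'T_tool_cam': array([[ 6.72072054e-04, -3.12143852e-01,  9.50034612e-01,
        -1.43567899e-01],
       [ 9.99999500e-01, -4.93316925e-04, -8.69502598e-04,
         3.89343462e-04],
       [ 7.40078043e-04,  9.50034722e-01,  3.12143364e-01,
        -7.96656879e-02],
       [ 0.00000000e+00,  0.00000000e+00,  0.00000000e+00,
         1.00000000e+00]])}
```

View pics/scene0.png

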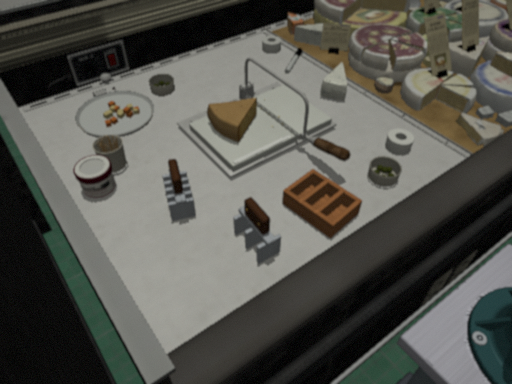

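View pics/side0.png

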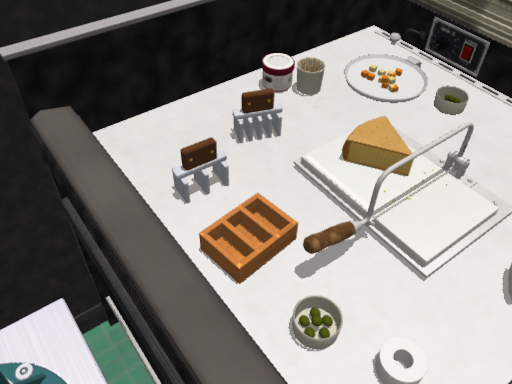

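The scene view shows the three-blade comb near (257,225), the five-blade near (176,188) and the rack near (321,202). In the side view they are at (202,167), (258,113) and (249,237).

```bash
cat > h.py <<'E'
import cv2,numpy as np
from rig import robot
def cast(n,px,z):
    c=robot.camera_info(n);f=192/np.tan(np.radians(c["vfov"]/2));P=c["pose"]
    px=np.atleast_2d(np.asarray(px,float))
    d=np.c_[(px[:,0]-c["cx"])/f,(px[:,1]-c["cy"])/f,np.ones(len(px))]@P[:3,:3].T
    o=P[:3,3]; return o+d*((z-o[2])/d[:,2])[:,None]
E
python3 - <<'E'
from h import *
B={"scene":{"rack":(278,165,366,240),"three":(230,190,285,262),"five":(158,150,200,222)},"side":{"rack":(195,190,305,285),"three":(165,130,235,205),"five":(228,82,290,145)}}
rows=[]
for n in B:
    im=cv2.imread(f"pics/{n}0.png");hsv=cv2.cvtColor(im,cv2.COLOR_BGR2HSV);t=[]
    for k,(a,b,c,d) in B[n].items():
        h=hsv[b:d,a:c]
        m=((h[...,0]<20)&(h[...,1]>110)&(h[...,2]>25)).astype(np.uint8)
        _,l,s,ce=cv2.connectedComponentsWithStats(m);i=1+s[1:,4].argmax();m=(l==i).astype(np.uint8)
        ct=max(cv2.findContours(m,0,2)[0],key=cv2.contourArea)
        hull=cv2.approxPolyDP(cv2.convexHull(ct),2,True)[:,0]+[a,b]
        print(n,k,s[i,4],ce[i]+[a,b]);
        for p in hull: print("  ",p,*[cast(n,p,z)[0,:2].round(4) for z in ((.042,0) if k=="rack" else (.1,.058))])
        if k!="five":
            cr=im[b:d,a:c].copy(); t.append(cv2.resize(cr,(390,290),interpolation=cv2.INTER_CUBIC)); print("   scale",390/(c-a),290/(d-b))
    rows.append(np.hstack(t))
cv2.imwrite("pics/crop1.png",np.vstack(rows))
E
```

```text
scene rack 2978 [321.23640027 202.25755541]
   [312 170] [0.4993 0.0442] [0.5306 0.0107]
   [360 200] [0.3776 0.0258] [ 0.4006 -0.0091]
   [357 212] [0.3588 0.0537] [0.3805 0.0207]
   [331 236] [0.3458 0.1349] [0.3666 0.1075]
   [284 203] [0.4607 0.1524] [0.4894 0.1262]
   [284 190] [0.4885 0.1298] [0.519  0.1021]
   scale 4.431818181818182 3.8666666666666667
scene three 258 [256.34883721 211.62403101]
   [248 199] [0.467  0.2345] [0.4991 0.2118]
   [251 199] [0.4638 0.2301] [0.4957 0.2071]
   [267 217] [0.4131 0.2329] [0.4411 0.2101]
   [266 222] [0.4052 0.2412] [0.4326 0.219 ]
   [256 225] [0.41   0.2589] [0.4378 0.238 ]
   [246 208] [0.4515 0.25  ] [0.4825 0.2285]
   scale 7.090909090909091 4.027777777777778
scene five 154 [174.11688312 171.23376623]
   [172 160] [0.6405 0.2933] [0.6857 0.2751]
   [175 162] [0.6318 0.2914] [0.6764 0.273 ]
   [180 181] [0.5796 0.3098] [0.6202 0.2928]
   [173 183] [0.5826 0.3229] [0.6235 0.3069]
   [169 162] [0.6387 0.3008] [0.6839 0.2832]
side rack 5039 [247.90315539 236.58305219]
   [258 193] [0.4882 0.1284] [0.513  0.1602]
   [297 223] [0.4992 0.0391] [0.5249 0.0645]
   [295 237] [0.4784 0.0191] [0.5026 0.043 ]
   [238 282] [0.3597 0.0037] [0.3754 0.0265]
   [201 248] [0.3489 0.0859] [0.3637 0.1146]
   [200 232] [0.3641 0.1132] [0.38  0.144]
   scale 3.5454545454545454 3.0526315789473686
side three 714 [198.21428571 153.60784314]
   [214 141] [0.4661 0.2261] [0.4919 0.2692]
   [214 158] [0.4426 0.1899] [0.4665 0.2301]
   [188 169] [0.3946 0.1918] [0.4147 0.2321]
   [183 166] [0.3916 0.2024] [0.4115 0.2437]
   [182 149] [0.4113 0.2394] [0.4328 0.2836]
   [211 138] [0.4662 0.2358] [0.4921 0.2797]
   scale 5.571428571428571 3.8666666666666667
side five 598 [257.0083612  100.48494983]
   [272  90] [0.6408 0.2902] [0.6806 0.3384]
   [270 108] [0.6018 0.2461] [0.6385 0.2908]
   [243 111] [0.5557 0.2671] [0.5886 0.3136]
   [242  94] [0.5854 0.3123] [0.6208 0.3624]
```

View pics/crop1.png

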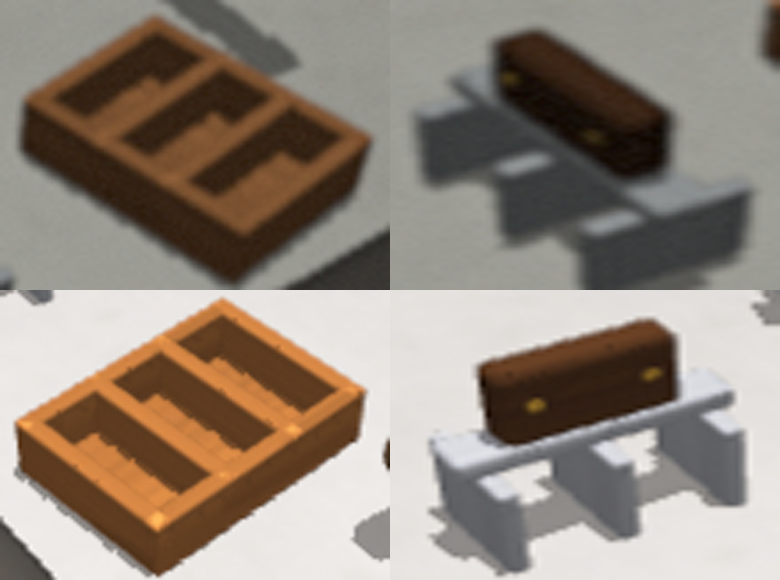

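```bash
cat >> h.py <<'E'
def crop2(n,k,pts):
    A={"sr":(278,165,390/88,290/75),"st":(230,190,390/55,290/72),"dr":(195,190,390/110,290/95),"dt":(165,130,390/70,290/75)}[n]
    return [(A[0]+p[0]/A[2],A[1]+p[1]/A[3]) for p in pts]
E
python3 - <<'E'
from h import *
def rep(t,n,px,z):
    w=cast(n,px,z);c=w.mean(0);print(t,n,w[:,:2].round(4).tolist(),"c",c[:2].round(4))
    for i in range(4):
        d=w[(i+1)%4]-w[i];print("   len %.4f ang %.1f"%(np.hypot(*d[:2]),np.degrees(np.arctan2(d[1],d[0]))))
rep("rack","scene",crop2("sr",0,[(23,100),(155,15),(371,140),(245,234)]),.042)
rep("rack","side",crop2("dr",0,[(16,134),(224,7),(365,100),(158,234)]),.042)
rep("grip","scene",crop2("st",0,[(103,40),(150,28),(282,108),(232,128)]),.1)
rep("grip","side",crop2("dt",0,[(90,75),(263,30),(288,48),(104,92)]),.1)
# spine ends, side: top-surface corners z=.06
print(cast("side",crop2("dt",0,[(42,150),(62,182),(344,100),(325,82)]),.06)[:,:2].round(4))
print(cast("scene",crop2("st",0,[(57,80),(362,186),(270,217)]),.06)[:,:2].round(4))
from scipy.spatial.transform import Rotation as R
q=robot.sense()["tcp_rot"];print(R.from_quat(q[[1,2,3,0]]).as_matrix().round(3))
E
```

```text
rack scene [[0.4875, 0.1326], [0.5007, 0.0402], [0.3733, 0.0254], [0.3614, 0.1142]] c [0.4307 0.0781]
   len 0.0933 ang -81.9
   len 0.1283 ang -173.4
   len 0.0895 ang 97.6
   len 0.1275 ang 8.3
rack side [[0.3615, 0.1104], [0.4894, 0.1295], [0.5008, 0.0386], [0.3767, 0.024]] c [0.4321 0.0756]
   len 0.1294 ang 8.5
   len 0.0917 ang -82.9
   len 0.1249 ang -173.3
   len 0.0878 ang 100.0
grip scene [[0.4688, 0.2408], [0.4677, 0.2269], [0.4106, 0.2288], [0.4089, 0.2454]] c [0.439  0.2355]
   len 0.0139 ang -94.5
   len 0.0572 ang 178.1
   len 0.0166 ang 95.8
   len 0.0601 ang -4.4
grip side [[0.4097, 0.2393], [0.4683, 0.2351], [0.4678, 0.2204], [0.4075, 0.2274]] c [0.4383 0.2305]
   len 0.0587 ang -4.1
   len 0.0148 ang -91.9
   len 0.0607 ang 173.4
   len 0.0122 ang 79.6
[[0.3924 0.2459]
 [0.3873 0.2247]
 [0.4868 0.2199]
 [0.4889 0.2338]]
[[0.486  0.2443]
 [0.3894 0.2185]
 [0.3896 0.2475]]
[[-0.001  0.265 -0.964]
 [ 0.002 -0.964 -0.265]
 [-1.    -0.002  0.   ]]
```

Rack centre is about (0.4315, 0.077) with its x axis at +7.5°. The comb centre is about (0.4385, 0.2325) at −4°. Next I move toward the comb at a safe height.

>>> move_arm:
  motion:
    - [0.5, 0.5, 0.25, -0.1]
    - [1, 1, 0.5, -0.215]
  jaw: 100
  newtons: 50

```text
time_s: 0.4
tcp_pos: [0.2752, -0.615, 0.2726]
tcp_rot: [0.028, -0.706, 0.027, 0.707]
force: [1.7, -0.6, -0.2]
width: 0.0852
```

>>> move_arm:
  motion:
    - [0.5, 0.5, 0, 0]
    - [1, 1, 0, 0]

```text
time_s: 0.65
tcp_pos: [0.3649, -0.5259, 0.2732]
tcp_rot: [-0.025, 0.707, -0.025, -0.707]
force: [1.6, -0.8, -0.2]
width: 0.0851
```

>>> move_arm:
  motion:
    - [0.4, 0.5, 0, 0]
    - [0.8, 1, 0, 0]

```text
time_s: 0.9
tcp_pos: [0.4427, -0.428, 0.2728]
tcp_rot: [0.025, -0.707, 0.025, 0.707]
force: [0.5, -0.3, -0.2]
width: 0.0854
```

>>> move_arm:
  motion:
    - [0, 0.5, 0, 0]
    - [0, 1, 0, 0]

```text
time_s: 1.15
tcp_pos: [0.4421, -0.3277, 0.2726]
tcp_rot: [0.024, -0.707, 0.024, 0.707]
force: [0.0, 0.7, 0.0]
width: 0.0853
```

>>> move_arm:
  motion:
    - [0, 0.5, 0, 0]
    - [0, 1, 0, 0]

```text
time_s: 1.4
tcp_pos: [0.4414, -0.2281, 0.2729]
tcp_rot: [0.025, -0.707, 0.025, 0.707]
force: [-0.7, -0.5, -0.2]
width: 0.0851
```

>>> move_arm:
  motion:
    - [0, 0.5, 0, 0]
    - [0, 1, 0, 0]

```text
time_s: 1.65
tcp_pos: [0.4414, -0.1282, 0.273]
tcp_rot: [-0.025, 0.707, -0.025, -0.707]
force: [1.6, -0.3, -0.3]
width: 0.0855
```

>>> move_arm:
  motion:
    - [0, 0.5, 0, 0]
    - [0, 1, 0, 0]

```text
time_s: 1.9
tcp_pos: [0.4413, -0.0283, 0.273]
tcp_rot: [-0.025, 0.707, -0.025, -0.707]
force: [0.8, 1.6, 0.0]
width: 0.0851
```

>>> move_arm:
  motion:
    - [0, 0.5, 0, 0]
    - [0, 1, 0, 0]

```text
time_s: 2.15
tcp_pos: [0.4413, 0.0716, 0.273]
tcp_rot: [-0.025, 0.707, -0.025, -0.707]
force: [1.2, 0.4, -0.0]
width: 0.0854
```

>>> move_arm:
  motion:
    - [0, 0.4, 0, 0]
    - [0, 0.8, 0, 0]
    - [0, 0.8, 0, 0]
    - [0, 0.8, 0, 0]

```text
time_s: 2.65
tcp_pos: [0.4413, 0.1495, 0.2727]
tcp_rot: [0.024, -0.706, 0.025, 0.707]
force: [0.5, 0.1, -0.4]
width: 0.085
```

```bash
cat >> h.py <<'E'
from scipy.spatial.transform import Rotation as R
def wcast(s,px,z):
    c=robot.camera_info("wrist");f=192/np.tan(np.radians(c["vfov"]/2));T=np.eye(4)
    T[:3,:3]=R.from_quat(np.asarray(s["tcp_rot"])[[1,2,3,0]]).as_matrix();T[:3,3]=s["tcp_pos"];P=T@c["T_tool_cam"]
    px=np.atleast_2d(np.asarray(px,float))
    d=np.c_[(px[:,0]-c["cx"])/f,(px[:,1]-c["cy"])/f,np.ones(len(px))]@P[:3,:3].T
    o=P[:3,3]; return o+d*((z-o[2])/d[:,2])[:,None]
E
python3 - <<'E'
from h import *
s=robot.sense();f=robot.grab_frame("wrist");cv2.imwrite("pics/w1.png",f[...,::-1]);np.save("s1.npy",s,allow_pickle=True);print(s["tcp_pos"],s["tcp_rot"])
E
```

```text
[0.44133243 0.14948213 0.27269466] [ 0.02446077 -0.70638645  0.02507918  0.70695891]
```

View pics/w1.png

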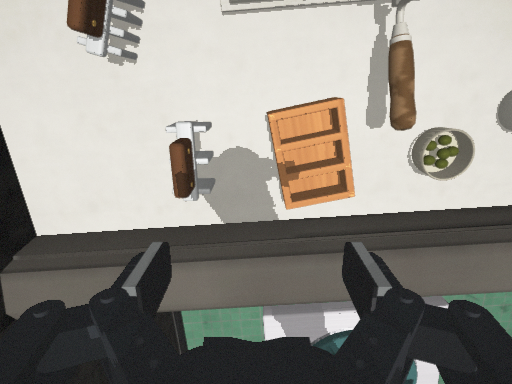

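The wrist view shows the three-blade comb's grip at about (182,167) and the rack at about (311,153). I'll cast those pixels to check the earlier estimates.

```bash
python3 - <<'E'
from h import *
s=np.load("s1.npy",allow_pickle=True).item();hsv=cv2.cvtColor(cv2.imread("pics/w1.png"),cv2.COLOR_BGR2HSV)
for k,(a,b,c,d),z in (("rack",(260,90,362,214),.042),("three",(160,130,196,205),.1)):
    h=hsv[b:d,a:c];m=((h[...,0]<20)&(h[...,1]>110)&(h[...,2]>25)).astype(np.uint8)
    if k=="rack": m&=(h[...,2]>120).astype(np.uint8)
    ct=max(cv2.findContours(m,0,2)[0],key=cv2.contourArea)
    hull=cv2.approxPolyDP(cv2.convexHull(ct),3,True)[:,0]+[a,b]
    w=wcast(s,hull,z);print(k)
    for p,q in zip(hull,w):print(p,q[:2].round(4))
    r=cv2.minAreaRect((wcast(s,ct[:,0]+[a,b],z)[:,:2]).astype(np.float32));print("minrect",r)
E
```

```text
rack
[342  98] [0.5012 0.0414]
[354 195] [0.3753 0.0231]
[286 208] [0.363  0.1143]
[268 114] [0.4887 0.1314]
minrect ((0.43184587359428406, 0.07771869003772736), (0.12935452163219452, 0.09314784407615662), 7.771068096160889)
three
[186 138] [0.4751 0.2214]
[190 143] [0.4695 0.2179]
[193 186] [0.4213 0.2213]
[187 195] [0.4112 0.2295]
[176 196] [0.4109 0.2421]
[170 145] [0.4689 0.2395]
minrect ((0.4428919851779938, 0.2307654321193695), (0.022802239283919334, 0.06544840335845947), 86.90899658203125)
```

>>> move_arm:
  motion:
    - [-0.01, 0.41, 0, 0]
    - [-0.02, 0.82, -0.3, 0]
    - [-0.02, 0.82, -0.7, 0]
    - [-0.02, 0.82, -1, 0]
    - [-0.02, 0.82, -1, 0]

```text
time_s: 3.32
tcp_pos: [0.4384, 0.2297, 0.1711]
tcp_rot: [0.024, -0.705, 0.027, 0.708]
force: [-0.6, -0.0, -0.6]
width: 0.0856
```

>>> move_arm:
  motion:
    - [0, 0, -0.25, 0]
    - [0, 0, -0.5, 0]
    - [0, 0, -0.5, 0]
    - [0, 0, -0.5, 0]

```text
time_s: 3.82
tcp_pos: [0.4408, 0.2322, 0.1244]
tcp_rot: [-0.025, 0.707, -0.025, -0.706]
force: [-0.0, 0.8, -0.3]
width: 0.0853
```

```bash
python3 - <<'E'
from h import *
s=robot.sense();a=robot.grab_frame("wrist");b=robot.grab_frame("side")[90:240,100:300];cv2.imwrite("pics/w2.png",np.vstack([cv2.resize(a,(400,300)),cv2.resize(b,(400,300))])[...,::-1]);print(s["tcp_pos"],s["tcp_rot"],s["force"])
E
```

```text
[0.4407664  0.23220409 0.12435974] [-0.02545167  0.70738774 -0.02470313 -0.70593523] [-0.03495859  0.75107956 -0.31690949]
```

View pics/w2.png

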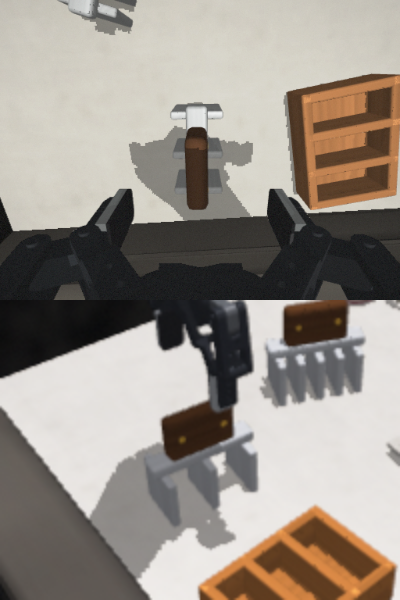

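The wrist half shows the grip at about (197,170), centred between the fingers and aligned with them. I'll lower and close.

>>> move_arm:
  motion:
    - [0, 0, -0.28, 0]
    - [0, 0, -0.56, 0]
    - [0, 0, -0.56, 0]
    - [0, 0, -0.56, 0]

```text
time_s: 4.42
tcp_pos: [0.4403, 0.2325, 0.068]
tcp_rot: [-0.025, 0.707, -0.024, -0.706]
force: [0.5, 0.5, 0.5]
width: 0.0853
```

>>> move_arm:
  motion:
    - [0, 0, 0, 0]
    - [0, 0, 0, 0]
    - [0, 0, 0, 0]
    - [0, 0, 0, 0]
    - [0, 0, 0, 0]
    - [0, 0, 0, 0]
    - [0, 0, 0, 0]
    - [0, 0, 0, 0]
  jaw: 0
  newtons: 50

```text
time_s: 5.42
tcp_pos: [0.4397, 0.2323, 0.067]
tcp_rot: [-0.025, 0.707, -0.025, -0.707]
force: [-0.6, 0.3, 0.0]
width: 0.0176
```

>>> move_arm:
  motion:
    - [0, 0, 0.25, 0]
    - [0, 0, 0.5, 0]
    - [0, 0, 0.8, 0]
    - [0, 0, 0.8, 0]
    - [0, 0, 0.8, 0]

```text
time_s: 6.05
tcp_pos: [0.4389, 0.2314, 0.146]
tcp_rot: [0.024, -0.706, 0.025, 0.707]
force: [-0.0, 0.0, -2.9]
width: 0.0174
```

```bash
python3 - <<'E'
from h import *
s=robot.sense();a=robot.grab_frame("scene")[120:270,190:390];b=robot.grab_frame("side")[60:300,80:320];cv2.imwrite("pics/l1.png",np.hstack([cv2.resize(a,(400,300)),cv2.resize(b,(400,400))[:300] if 0 else cv2.resize(b,(400,300))])[...,::-1]);print(s["tcp_pos"],s["tcp_rot"],s["force"],s["width"])
E
```

```text
[0.4388653  0.23135764 0.14600003] [ 0.02434137 -0.7060724   0.02529745  0.70726891] [-0.02911514  0.0437126  -2.86598212] 0.017376750574833608
```

View pics/l1.png

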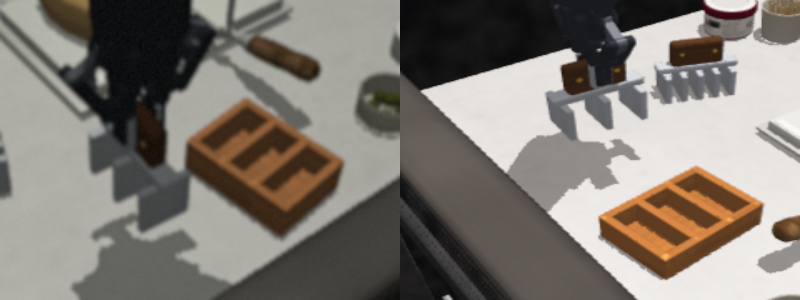

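The comb is held level above the table, with the rack in clear view at left-frame (265,165). I'll carry it over the rack.

>>> move_arm:
  motion:
    - [0, -0.25, 0.1, 0.03]
    - [0, -0.5, 0.1, 0.07]
    - [0, -0.75, 0.1, 0.1]
    - [0, -1, 0.1, 0.131]

```text
time_s: 6.65
tcp_pos: [0.4389, 0.1311, 0.1559]
tcp_rot: [-0.049, -0.705, -0.048, 0.706]
force: [0.2, -1.0, -2.2]
width: 0.0174
```

```bash
python3 - <<'E'
from h import *
s=robot.sense();m=R.from_quat(s["tcp_rot"][[1,2,3,0]]).as_matrix();print(s["tcp_pos"],"comb ang",np.degrees(np.arctan2(m[1,1],m[0,1]))+90)
E
```

```text
[0.43886366 0.13111467 0.15586023] comb ang 7.8878371723047
```

>>> move_arm:
  motion:
    - [-0.03, -0.18, 0, 0]
    - [-0.05, -0.36, 0, 0]
    - [-0.07, -0.53, 0, 0]
    - [-0.07, -0.535, 0, 0]
    - [-0.07, -0.535, -0.15, 0]
    - [-0.07, -0.535, -0.3, 0]
    - [-0.07, -0.535, -0.3, 0]
    - [-0.07, -0.535, -0.3, 0]

```text
time_s: 7.65
tcp_pos: [0.433, 0.0794, 0.1273]
tcp_rot: [0.048, 0.706, 0.048, -0.705]
force: [0.1, 0.5, -3.0]
width: 0.0176
```

```bash
python3 - <<'E'
from h import *
s=robot.sense();a=robot.grab_frame("scene")[120:270,220:420];b=robot.grab_frame("side")[130:310,150:350];cv2.imwrite("pics/l2.png",np.hstack([cv2.resize(a,(400,300)),cv2.resize(b,(400,360))[30:330]])[...,::-1]);print(s["tcp_pos"],s["force"])
E
```

```text
[0.4330319  0.07938693 0.12725777] [ 0.09520946  0.46614153 -2.98966566]
```

View pics/l2.png

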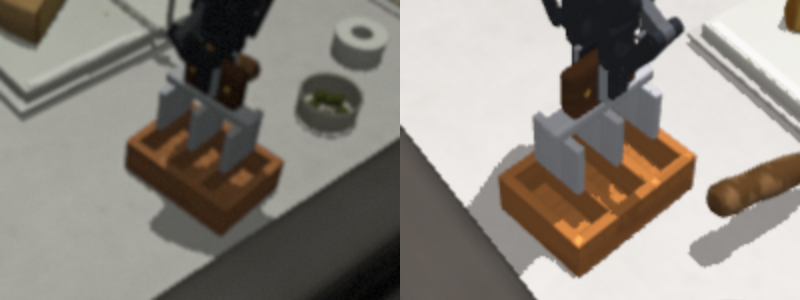

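The blades hang above their slots in both views, about 18 mm above the rim and parallel to the slots. I'll lower slowly.

>>> move_arm:
  motion:
    - [-0.01, -0.02, -0.1, 0]
    - [-0.01, -0.02, -0.2, 0]
    - [-0.01, -0.02, -0.28, 0]
    - [-0.01, -0.02, -0.28, 0]

```text
time_s: 8.25
tcp_pos: [0.4311, 0.0766, 0.0981]
tcp_rot: [-0.048, -0.705, -0.048, 0.706]
force: [0.3, -0.3, -3.4]
width: 0.0174
```

>>> move_arm:
  motion:
    - [0, 0, -0.07, 0]
    - [0, 0, -0.14, 0]
    - [0, 0, -0.2, 0]
    - [0, 0, -0.2, 0]

```text
time_s: 8.75
tcp_pos: [0.4313, 0.0766, 0.0785]
tcp_rot: [-0.048, -0.705, -0.048, 0.706]
force: [0.0, 0.2, -2.6]
width: 0.0177
```

```bash
python3 - <<'E'
from h import *
s=robot.sense();a=robot.grab_frame("scene")[120:270,220:420];b=robot.grab_frame("side")[130:310,150:350];cv2.imwrite("pics/l3.png",np.hstack([cv2.resize(a,(400,300)),cv2.resize(b,(400,360))[30:330]])[...,::-1]);print(s["tcp_pos"],s["force"])
E
```

```text
[0.43128454 0.07661449 0.07845323] [ 0.04216703  0.15257629 -2.6465818 ]
```

View pics/l3.png

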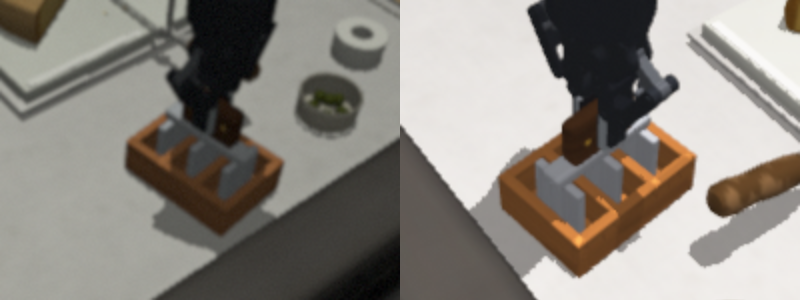

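The blades are in their slots, about 3 mm above the floor, and the force equals the comb's weight. I'll lower the rest of the way to contact.

>>> move_arm:
  motion:
    - [0, 0, -0.02, 0]
    - [0, 0, -0.04, 0]
    - [0, 0, -0.04, 0]

```text
time_s: 9.22
tcp_pos: [0.4318, 0.0767, 0.075]
tcp_rot: [0.048, 0.706, 0.048, -0.705]
force: [0.8, 0.8, -2.7]
width: 0.0174
```

>>> move_arm:
  motion:
    - [0, 0, -0.01, 0]
    - [0, 0, -0.02, 0]
    - [0, 0, -0.02, 0]

```text
time_s: 9.6
tcp_pos: [0.4317, 0.077, 0.0748]
tcp_rot: [0.048, 0.706, 0.048, -0.705]
force: [-4.4, 1.2, 22.0]
width: 0.0173
```

The comb touches the floor at TCP z 0.075, as expected. I'll ease off the load, release and retreat.

>>> move_arm:
  motion:
    - [0, 0, 0.01, 0]
    - [0, 0, 0.01, 0]

```text
time_s: 9.85
tcp_pos: [0.4318, 0.0768, 0.0749]
tcp_rot: [0.048, 0.706, 0.048, -0.705]
force: [-2.8, 0.1, 12.0]
width: 0.0171
```

>>> move_arm:
  motion:
    - [0, 0, 0, 0]
    - [0, 0, 0, 0]
    - [0, 0, 0, 0]
    - [0, 0, 0, 0]
    - [0, 0, 0, 0]
    - [0, 0, 0, 0]
    - [0, 0, 0, 0]
    - [0, 0, 0, 0]
  jaw: 80

```text
time_s: 10.85
tcp_pos: [0.4317, 0.0767, 0.074]
tcp_rot: [0.048, 0.705, 0.048, -0.705]
force: [-0.3, -0.1, 0.0]
width: 0.068
```

>>> move_arm:
  motion:
    - [0, 0, 0.2, 0]
    - [0, 0, 0.5, 0]
    - [0, 0, 0.8, 0]
    - [0, 0, 1, 0]
    - [0, 0, 1, 0]

```text
time_s: 11.48
tcp_pos: [0.4326, 0.0768, 0.1752]
tcp_rot: [0.048, 0.707, 0.048, -0.704]
force: [-0.6, -0.9, 0.1]
width: 0.0685
```

>>> move_arm:
  motion:
    - [0, -0.5, 0.5, 0]
    - [0, -1, 1, 0]
    - [0, -1, 1, 0]
    - [0, -1, 1, 0]

```text
time_s: 11.98
tcp_pos: [0.4317, -0.0245, 0.2739]
tcp_rot: [0.047, 0.706, 0.047, -0.705]
force: [-0.9, 1.3, 0.3]
width: 0.0686
```

```bash
python3 - <<'E'
from h import *
s=robot.sense();a=robot.grab_frame("scene")[120:270,150:350];b=robot.grab_frame("side")[70:290,130:330];cv2.imwrite("pics/l4.png",np.hstack([cv2.resize(a,(400,300)),cv2.resize(b,(400,440))[:440]][:1]+[cv2.resize(b,(400,440))[:300]])[...,::-1]) if 0 else cv2.imwrite("pics/l4.png",np.hstack([cv2.resize(a,(400,440)),cv2.resize(b,(400,440))])[...,::-1]);print(s["tcp_pos"],s["force"],s["width"])
E
```

```text
[ 0.43170246 -0.02450354  0.27387533] [-0.85435904  1.27871733  0.31649483] 0.06864175512219291
```

View pics/l4.png

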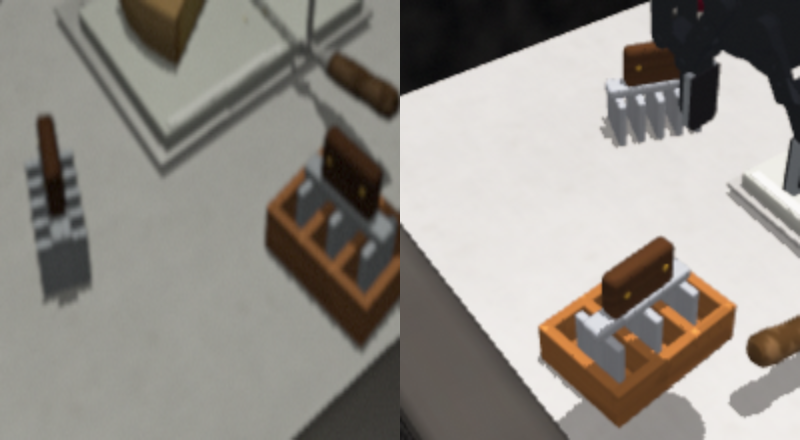

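The comb stands upright in the rack with one blade per slot, and the five-blade comb is where it was. The gripper is clear.

```bash
python3 -c "
from rig import robot
print(robot.sign_off())"
```

```text
the job is handed in; nothing more can be done
None
```

The three-blade comb is in its rack with each blade in its own slot. I lowered it in slowly, let go, and handed the job in at about 12 s of the 45 s allowed. The hand-in gives no verdict.

- **Seating:** The blades met the floor at TCP height 0.075 m, as predicted. I pressed to about 22 N by the force reading, eased to 12 N, and the force fell to 0 when I released.
- **Position:** At release the tool was within about 1 mm of the rack centre I had measured (0.4318, 0.0777). In its last reading before lowering, the comb was lined up with the rack within about 0.1°. My estimates of where the comb's centre lies differed by about 4 mm between views.
- **Final pictures:** They show the comb upright in the rack, the five-blade comb standing undisturbed, and the gripper clear of everything. I judged this by eye and did not measure either comb's final position.

No check failed.

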